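# Move the dish brush to the other folding hook and fold the empty one away

## Robot

A 6-joint arm with a two-finger parallel gripper is mounted at the origin on the work surface. World frame = base frame: x ahead of the robot, y to its left, z up, the work surface at z = 0. Lengths are in mm, angles in rad, forces in N, time in s.
With the tool pointing down it reaches from about 250 to 800 mm from the base axis. Payload 8.5 kg.
Tool frame: the origin (TCP) lies on the centre line of the jaws, within the pads' length; the fingertips stand 17 mm ahead of it and the grasp point (between the pads) lies 2 mm behind it (ctrl.finger_overhang is the distance from the TCP to the fingertips, in mm); z points along the fingers, x is the direction in which the jaws open and shut, and the axes are right-handed (so a half turn about z gives the same grasp; the last joint's range is limited). The gripper opens to 85 mm and grips with 20 to 120 N. Pads are 22 mm wide; open, the fingers measure 114 mm over their backs; the gripper's body (76 mm by 85 mm) begins 54 mm behind the grasp point. The pads swing forward as they close: fully open they stand 13 mm farther back than shut.
Start: joints at [1.128, 0.238, -0.013, 1.319, 0, 1.571], TCP at [224.927, 474.329, 248.276] pointing down, gripper open.
Joint ranges: [-2.66, 2.66], [-1.03, 1.9], [-1.14, 1.46], [-1.82, 2.27], [-1.45, 1.34], [-3.14, 3.14]. Speed limits (rad/s): [2.22, 2.22, 2.79, 3.14, 3.14, 3.14].

## Interface

Orientations are given as a unit quaternion [w, x, y, z].
In Python, from workcell import ctrl gives the robot as it stands.
- The arm moves only by the tool step_arm, never from a script. Its arguments are lists of equal length, an entry for each row: "linear": the shift along the world's x, y, z in units of 30 mm (1.0 is 30 mm), a list of three; "turn": the turn, a rotation vector about the world's x, y, z in rad, a list of three; "jaw": the opening, from -1 (shut) to 1 (fully open). A call has 1 to 8 rows; each row is the pose to reach, as a shift and turn from the pose measured when the call began; what a row does not reach only later rows make up. A row lasts 1/10 s, in which the tool goes at most 50 mm and 8.59 degrees, less where a joint would pass 70% of its speed; a pose out of reach is approached as far as the arm can. A call with a gripper value outside its range is refused whole. The fingers move at their own pace and stop on an object; "newtons" is the grip in N (left out, the last holds). Time passes only in rows, so rows that repeat a pose let the fingers close. It gives the time, the measured TCP pose, the force and the opening at its end, in the units of the state.
- ctrl.state(): the state, without advancing time (a new reading comes with each control period).
- ctrl.capture(name): name is "scene" or "top" or "wrist"; returns a dict with "pixels" (384x512x3 uint8, red, green, blue), "depth" (384x512 float32, mm along the optical axis (not along the pixel's ray), 0 where there is no reading), "mtx" (3x3 intrinsics, pixels), "k1" (the pictures are not rectified: a ray, as slopes to the right and down, at radius r is drawn at 1 + k1 r^2 times it, then the intrinsics apply), "position" and "rotation" of the camera in the world. Camera axes: x right, y down, z forward; pixel columns grow to the right and rows downward; lengths in mm; the calibration is good to about 2 mm. A picture is of the moment at which its call begins.
- ctrl.job_done(): hands the job in, once; it reports no verdict.
The state is a dict: "time": time; "q": joint angles; "dq": joint speeds; "tau": joint torques, N m; "ee_pos": TCP position; "tcp_rot": TCP orientation; "contact_force": force on the tool from outside, world axes, zero at the start; "ft_torque": the same for the moment, N m; "width": finger opening in mm.
Only numpy, scipy, OpenCV 4.12 (cv2) and the standard library are available. Lean on these libraries where they do the work, as an engineer would, in place of code of your own. Each camera call takes 0.05 s, during which the arm holds its last target.

## Task

By the sink, fold the empty wall hook all the way out until it meets its stop, then move the dish brush from its present hook onto that one and let it hang there. Finally fold the hook the brush came from flat towards the wall until it is fully home on its stop. Work gently: the hooks are only stuck on with adhesive pads, so never force one against its stop, do not drop or bang the brush, and leave the soap bottle, mug and bowl alone.

Things in the scene. Friction and masses are not known exactly. Their poses are not given: they have to be found in the camera images.
- ledge: Low white-tiled wall (ledge) on the counter, 420 mm long, 50 mm thick (flat cap 60 mm), top at 225 mm. Origin: centre of its foot. Own -x points out of the tiled front face that carries the hooks (face 25 mm from the origin), own y along the wall, z up. Fixed, turned about 90 degrees: the front faces the robot's left.
- hook_a: One of two identical steel folding wall hooks on the front face of the tiled ledge (the one on which the brush hangs at the start). Body: its small wall plate; origin on the wall face at counter level (z = 0) right under the plate, own -x axis pointing straight out of the wall, -y along the wall towards the robot, z up. It carries bracket and arm.
- hook_b: One of two identical steel folding wall hooks on the front face of the tiled ledge (the empty one, folded at the start). Body: its small wall plate; origin on the wall face at counter level (z = 0) right under the plate, own -x axis pointing straight out of the wall, -y along the wall towards the robot, z up. It carries bracket and arm.
- hook_a_arm (a joint): Arm angle: 0 = home on the folded stop, 1.57 = on the open stop; starts open. Vertical axis, opens clockwise seen from above. Stiff friction hinge (0.4 N m, about 6 N at the upturned end), stays where left. The stops are worn: the folded stop lies up to 4 degrees either side of parallel to the wall and the open stop 90 degrees from it, so stops must be felt.
- hook_b_arm (a joint): The same for the empty hook; starts folded or up to 0.3 rad ajar.
- hook_a_pad (a joint): Twist of the hook's whole bracket (with its stops) on the adhesive pad that holds it to the tiles: 0 unloaded, springy at 30 N m per rad, both ways (same sense as the arm's joint). It comes unstuck if twisted beyond about 0.05 rad, which is some 23 N sideways at the upturned end.
- hook_b_pad (a joint): The same for the empty hook.
- hook_a_hinge (a point): Point on the vertical hinge axis at the height of the arm's centre line: 22 mm out from the wall face, 195 mm above the counter. Axes as hook_a.
- hook_b_hinge (a point): The same for hook_b.
- hook_a_tip (a point): Upturned end of the arm: vertical round post, 10 mm diameter, 66 mm from the hinge axis, top 26 mm above the arm's centre line; this point is 14 mm above that line, 12 mm below the top. The arm is a level round rod, 8 mm diameter; own -y points from hinge to tip. Folded, it lies along the wall towards the robot, 22 mm off the face; open, it stands out of the wall.
- hook_b_tip (a point): The same for hook_b.
- hook_b_seat (a point): Where the brush is to hang: on top of hook_b's rod, 36 mm from the hinge axis towards the tip (moves with the arm).
- brush: Wooden dish brush, about 110 g, 180 mm long, hanging head down. Origin: under side of its round head (44 mm diameter, 50 mm high); z up along the handle. At the top the handle is 30 mm wide (own y), 10 mm thick (own x), straight-edged from 122 to 180 mm up, with a slot 18 mm wide from 130 to 168 mm up, going through along own x. The hook's rod passes through the slot.
- brush_eye (a point): Middle of the slot's upper inner edge (the edge that rests on the rod), 168 mm above the brush's origin; axes as the brush.
- brush_grip (a point): Centre of the handle for grasping across its 30 mm width (along own y), 155 mm above the brush's origin, 13 mm below the slot's upper edge.
- soap: Amber soap bottle, 60 mm diameter, 130 mm high, standing on the counter; origin under it. Bystander.
- mug: White mug, 76 mm diameter, 85 mm high; origin under it. Bystander.
- bowl: Steel bowl, 130 mm diameter, 50 mm high; origin under it. Bystander.
Mind the look-alikes: they are no part of the job. Leave any purple or turquoise look-alike of the brush alone.

How it is judged (in metres and radians):
On the way, in this order (a step that is already met when the one before it is completed fails the run):
1. the empty hook is folded out to its stop while the brush still hangs on its first hook (value of joint hook_b_arm above 1.5 rad and contact force between brush and hook_a above 0.3 N), for 0.2 s.
2. the brush hangs freely on the unfolded hook, let go (distance between brush_eye and hook_b_seat below 0.035 m and contact force between brush and hook_b above 0.4 N and angle between brush_eye's own z axis and vertical below 0.25 rad and contact force between the fingers and brush below 0.05 N and linear speed of brush below 0.05 m/s and value of joint hook_b_arm above 1.5 rad), for 0.3 s.
At the end, for the whole second after the job is handed in: The brush hangs at rest on the second hook, released and upright within 14 degrees, its slot's upper edge within 35 mm of the seat on the rod; that hook is open (over 1.50 rad of 1.57) and the first hook is empty and home (under 0.05 rad from its folded stop) (all of step 2 and value of joint hook_a_arm below 0.05 rad and velocity of joint hook_a_arm between -0.1 and 0.1 rad/s); the robot touches nothing.
It fails at once if a hook is forced (its bracket twists on its adhesive pad by more than 0.05 rad, about 23 N at the upturned end) (value of joint any of hook_a_pad, hook_b_pad above 0.05 rad or value of joint any of hook_a_pad, hook_b_pad below -0.05 rad).
It fails at once if the brush is banged or pressed on a hook (more than 20 N) (contact force between brush and hook_a above 20 N or contact force between brush and hook_b above 20 N).
It fails at once if the brush is dropped (its head on the counter) (height (world z) of brush below 0.008 m).
It fails at once if soap bottle, mug or bowl pushed more than 20 mm (distance of any of soap, mug, bowl from where it was at the start of the episode above 0.02 m).
It also fails if it takes over 72 s, if anything falls off the work surface, if the arm or the gripper's body presses on something with over 40 N, if the wrist force passes 120 N, or if a joint passes its speed limit or range.

## Working session

There is one attempt and no reset: what is moved stays moved. The work goes in short steps, Python scripts to look and compute and a tool call to move; the robot and the scene stay as the last step left them, time stands still between calls to the robot, and variables do not carry over. Pictures are saved under pics/ and viewed, and the job is handed in when it is done.

Besides the shell and the picture viewer there is one more tool, called after "Call:" as name(argument=value, ...) on one line, values as JSON. step_arm: Moves the arm, as the interface text tells. Its arguments: {"type":"object","properties":{"linear":{"type":"array"},"turn":{"type":"array"},"jaw":{"type":"array"},"newtons":{"type":"number"}},"required":["linear","turn","jaw"]}

```bash
ls; mkdir -p pics; cat > h.py <<'E'
import numpy as np, cv2
from workcell import ctrl
def cap(n,save=None):
    c=ctrl.capture(n)
    if save: cv2.imwrite('pics/'+save+'.png',cv2.cvtColor(np.asarray(c['pixels']),cv2.COLOR_RGB2BGR))
    np.savez('last_'+(save or n)+'.npz',**{k:np.asarray(v) for k,v in c.items() if not isinstance(v,str)})
    return c
def rot(c):
    R=np.asarray(c['rotation'],float)
    if R.shape==(4,):
        from scipy.spatial.transform import Rotation as Ro
        R=Ro.from_quat(R[[1,2,3,0]]).as_matrix()
    return R
def ray(c,u,v):
    K=np.asarray(c['mtx']);k=float(c['k1'])
    xd=(u-K[0,2])/K[0,0];yd=(v-K[1,2])/K[1,1]
    x,y=xd,yd
    for _ in range(20):
        f=1+k*(x*x+y*y);x,y=xd/f,yd/f
    return np.array([x,y,1.])
def p_depth(c,u,v):
    d=np.asarray(c['depth'])[int(round(v)),int(round(u))]
    return rot(c)@(ray(c,u,v)*d)+np.asarray(c['position'])
def p_plane(c,u,v,axis,val):
    o=np.asarray(c['position'],float);d=rot(c)@ray(c,u,v)
    return o+d*(val-o[axis])/d[axis]
def p_two(c1,a,c2,b):
    o1=np.asarray(c1['position'],float);o2=np.asarray(c2['position'],float)
    d1=rot(c1)@ray(c1,*a);d2=rot(c2)@ray(c2,*b)
    s=np.linalg.lstsq(np.c_[d1,-d2],o2-o1,rcond=None)[0]
    A=o1+d1*s[0];B=o2+d2*s[1];return (A+B)/2,np.linalg.norm(A-B)
def proj(c,P):
    q=rot(c).T@(np.asarray(P,float)-np.asarray(c['position']))
    x,y=q[0]/q[2],q[1]/q[2];f=1+float(c['k1'])*(x*x+y*y);K=np.asarray(c['mtx'])
    return K[0,0]*x*f+K[0,2],K[1,1]*y*f+K[1,2]
def load(n): return dict(np.load('last_'+n+'.npz'))
E
python3 - <<'E'
from h import *
for n in ['scene','top','wrist']:
    c=cap(n,n+'0'); print(n,np.round(c['position'],1),np.round(rot(c),3).tolist(),c['mtx'].tolist() if hasattr(c['mtx'],'tolist') else c['mtx'],c['k1'])
print(ctrl.state())
E
```

```text
pics
scene [895.3 503.8 616.5] [[-0.88, 0.29, -0.375], [0.474, 0.544, -0.692], [0.003, -0.787, -0.616]] [[359.6380683997438, 0.0, 253.76980655682902], [0.0, 359.6380683997438, 191.03189379942842], [0.0, 0.0, 1.0]] -0.060553373315280955
top [ 493.6   10.7 1225. ] [[0.028, -0.994, 0.102], [-1.0, -0.029, -0.012], [0.015, -0.101, -0.995]] [[428.6092515930064, 0.0, 244.11012942773354], [0.0, 428.6092515930064, 189.09830228726779], [0.0, 0.0, 1.0]] 0.01831310292096688
wrist [152.8 508.4 374.2] [[0.429, 0.859, 0.279], [0.903, -0.407, -0.135], [-0.002, 0.31, -0.951]] [[301.7350301165119, 0.0, 259.0854742698833], [0.0, 301.7350301165119, 193.83948841980674], [0.0, 0.0, 1.0]] -0.06415065897527233
{'time': 0.15, 'q': array([ 1.12796544e+00,  2.38651898e-01, -1.40537272e-02,  1.31917387e+00,
       -7.38576339e-06,  1.57078829e+00]), 'dq': array([-0.00038627, -0.00230204,  0.00325642,  0.00155617,  0.00166777,
        0.0006615 ]), 'tau': array([ 1.65336980e-03, -5.39077628e+01,  3.46598589e+01,  1.44327423e-02,
        9.31863883e-05, -9.00450488e-06]), 'ee_pos': array([224.84134219, 474.1003176 , 247.82328187]), 'tcp_rot': array([ 2.92627821e-04,  8.45130557e-01,  5.34559677e-01, -4.55739925e-04]), 'contact_force': array([ 0.14137806, -0.42047151, -0.39480053]), 'ft_torque': array([-0.00940132,  0.00056949,  0.01141234]), 'width': 85.4359935604291}
```

View pics/scene0.png

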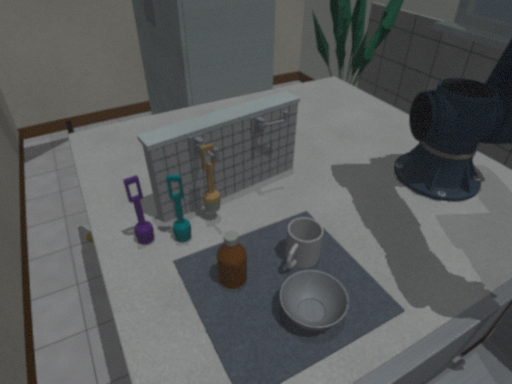

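View pics/top0.png

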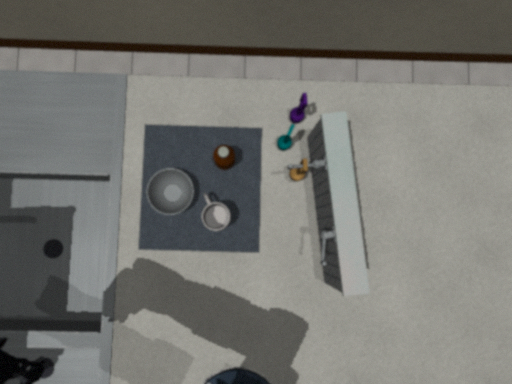

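View pics/wrist0.png

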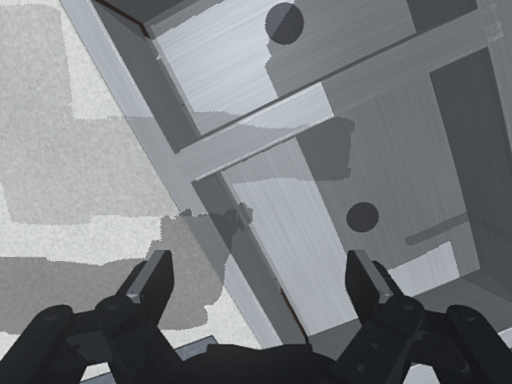

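Scene: three brush-like things. The purple one is at (140,212), the turquoise at (180,208) and the wooden one at (210,178), hanging on the far hook. The empty hook is at about (265,128), folded. I choose the wooden one and check it in close crops.

```bash
python3 - <<'E'
from h import *
a=cv2.imread('pics/scene0.png')[85:225,120:310]; b=cv2.imread('pics/top0.png')[85:305,240:400]
a=cv2.resize(a,None,fx=4,fy=4,interpolation=cv2.INTER_CUBIC);cv2.imwrite('pics/c1.png',a)
b=cv2.resize(b,None,fx=2.7,fy=2.7,interpolation=cv2.INTER_CUBIC);cv2.imwrite('pics/c2.png',b)
c=load('top0');s=load('scene0')
for n,u,v in [('capTL',322,113),('capTR',347,112),('capBL',344,294),('capBR',367,293)]: print(n,p_plane(c,u,v,2,225).round(1),p_depth(c,u,v).round(1))
for n,u,v in [('soap',223,155),('mug',216,215),('bowl',170,191),('brush',298,173),('teal',285,143),('purp',297,114)]: print(n,p_depth(c,u,v).round(1))
E
```

```text
capTL [ 784.4 -182.3  225. ] [ 848.7 -225.1    3.7]
capTR [ 788.6 -242.2  225. ] [ 854.7 -298.8    1.2]
capBL [ 361.1 -236.7  225. ] [ 360.8 -237.3  222.6]
capBR [ 364.9 -289.5  225. ] [ 365.1 -288.9  226.9]
soap [693.6  55.  125.2]
mug [5.424e+02 7.430e+01 2.000e-01]
bowl [607.  207.5   3.7]
brush [ 654.1 -142.7  112.1]
teal [ 745.  -113.    56.4]
purp [ 827.3 -144.5   60.2]
```

View pics/c1.png

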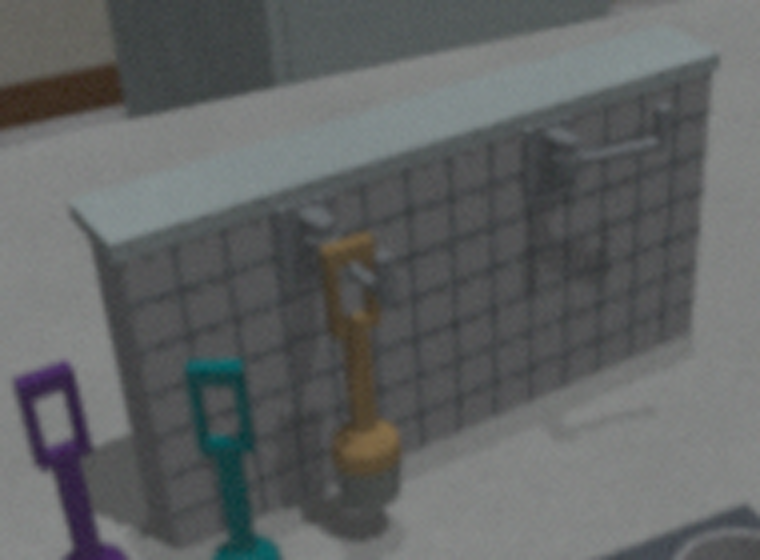

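View pics/c2.png

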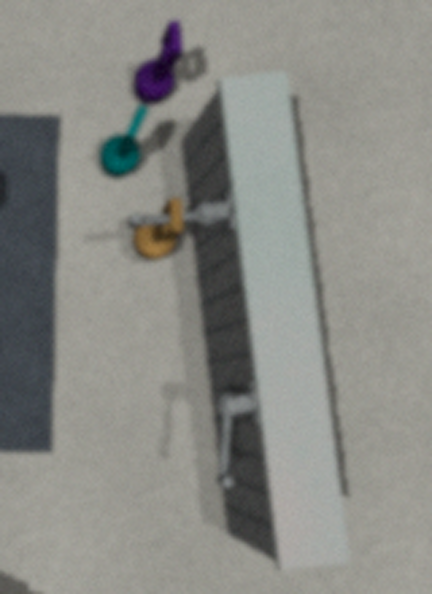

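The crop confirms it: the wooden brush hangs on the far hook, with its slot at c1 (350,280). The empty hook's post is at c2 (226,483), still folded. The purple and turquoise look-alikes hang on nothing. Next I get rough numbers and then move the wrist camera closer.

```bash
python3 - <<'E'
from h import *
c=load('top0');s=load('scene0')
def T(u,v): return (u/2.7+240-.3,v/2.7+85-.3)
def S(u,v): return (u/4+120-.4,v/4+85-.4)
print('post b',p_plane(c,*T(226,483),2,221).round(1), p_two(c,T(226,483),s,S(662,107)))
print('hinge b',p_plane(c,*T(227,404),2,200).round(1))
print('post a',p_plane(c,*T(134,219),2,221).round(1))
print('hinge a',p_plane(c,*T(205,215),2,200).round(1))
print('brush top',p_plane(c,*T(174,203),2,211).round(1))
d=load('top0')
E
```

```text
post b [ 428.3 -189.7  221. ] (array([ 429.00138435, -190.7138576 ,  219.0430583 ]), np.float64(2.0310548101405432))
hinge b [ 495.8 -194.2  200. ]
post a [ 655.  -106.8  221. ]
hinge a [ 663.9 -173.   200. ]
brush top [ 672.  -143.3  211. ]
```

Call:
step_arm(linear=[[0.8,-1.2,2.5],[1.6,-2.6,3],[2.4,-4,3],[3.2,-5.4,3],[4,-6.8,3],[4.8,-8.2,3],[5.4,-9.6,3],[6,-11,3]], turn=[[0,0,-0.12],[0,0,-0.25],[0,0,-0.38],[0,0,-0.5],[0,0,-0.63],[0,0,-0.76],[0,0,-0.88],[0,0,-1.0]], jaw=[1,1,1,1,1,1,1,1], newtons=20)

```text
time: 0.95
ee_pos: [400.5, 153.1, 337.8]
tcp_rot: [0.0, 0.998, 0.062, -0.0]
contact_force: [0.0, -0.0, -0.1]
width: 85.4
```

Call:
step_arm(linear=[[0.4,-1.4,0],[0.8,-2.8,0],[1.2,-4.2,0],[1.6,-5.6,0],[2,-7,0],[2.3,-8.2,0],[2.3,-9,0],[2.3,-9,0]], turn=[[0,0,0],[0,0,0],[0,0,0],[0,0,0],[0,0,0],[0,0,0],[0,0,0],[0,0,0]], jaw=[1,1,1,1,1,1,1,1])

```text
time: 1.75
ee_pos: [469.5, -119.4, 337.1]
tcp_rot: [0.0, 0.998, 0.06, -0.001]
contact_force: [0.2, 1.2, -0.2]
width: 85.3
```

```bash
python3 - <<'E'
from h import *
c=cap('wrist','w1');print(c['position'],ctrl.state()['ee_pos'])
E
```

```text
[460.15031057 -40.14966811 463.5644568 ] [ 469.35031486 -118.02323937  337.27582502]
```

View pics/w1.png

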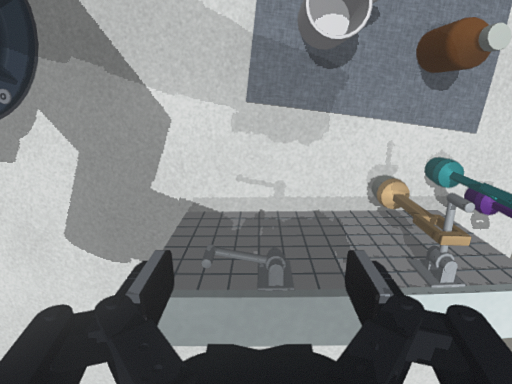

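Wrist view: post b is near (209,252), hinge b at (276,260) and post a near (450,200). The brush handle top is at (455,240) with its head at (393,193). I take a second view farther along for triangulation.

Call:
step_arm(linear=[[1.5,0.2,0],[3,0.4,0],[3,0.4,0],[3,0.4,0]], turn=[[0,0,0],[0,0,0],[0,0,0],[0,0,0]], jaw=[1,1,1,1])

```text
time: 2.2
ee_pos: [559.7, -104.6, 336.2]
tcp_rot: [-0.001, 0.998, 0.061, -0.002]
contact_force: [-0.4, 0.0, 0.1]
width: 85.9
```

```bash
python3 - <<'E'
from h import *
c=cap('wrist','w2');print(c['position'],ctrl.state()['ee_pos'])
for n,b in [('w1',(180,140,510,300)),('w2',(20,140,420,300))]:
    i=cv2.imread(f'pics/{n}.png')[b[1]:b[3],b[0]:b[2]]
    cv2.imwrite(f'pics/{n}c.png',cv2.resize(i,None,fx=800/(b[2]-b[0]),fy=800/(b[2]-b[0]),interpolation=cv2.INTER_CUBIC))
E
```

```text
[550.44330041 -25.4903943  462.77177565] [ 559.01274371 -104.84083437  336.91275407]
```

View pics/w1c.png

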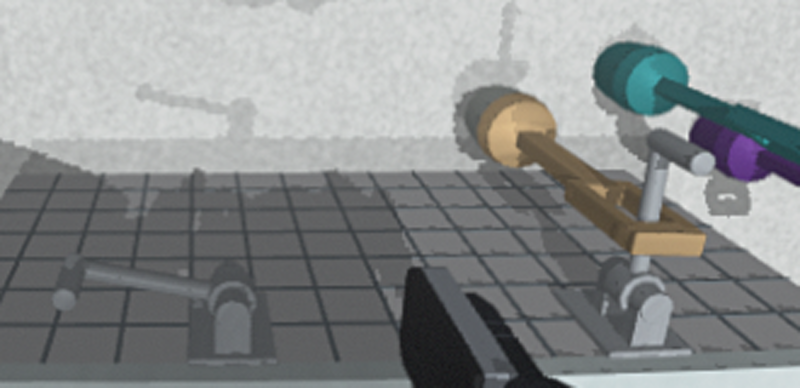

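View pics/w2c.png

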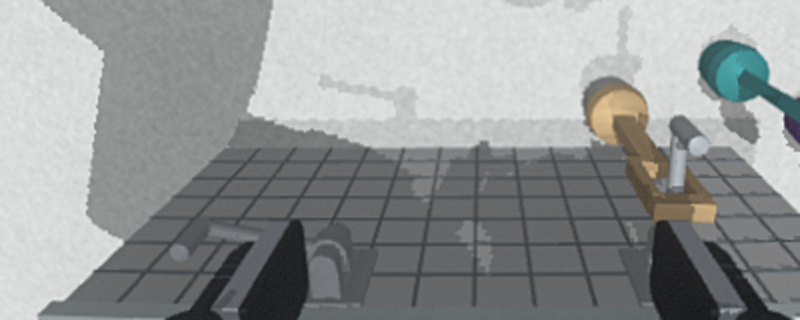

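```bash
python3 - <<'E'
from h import *
a=load('w1');b=load('w2')
A=lambda u,v:(180+(u+.5)*.4125-.5,140+(v+.5)*.4125-.5)
B=lambda u,v:(20+(u+.5)*.5-.5,140+(v+.5)*.5-.5)
for n,p,q in [('postb',(65,298),(181,250)),('posta',(703,162),(698,143)),('elbow a',(660,140),(682,122)),('elbow b',(73,265),(212,228)),('brushtop rightback',(703,253),(716,218)),('brushtop leftback',(636,254),(656,218)),('leftfront',(632,238),(655,206)),('rightfront',(696,232),(714,204)),('hinge b cap',(233,310),(328,262))]:
    P,e=p_two(a,A(*p),b,B(*q)); print(n,P.round(1),round(e,1))
for n,u,v in [('postb',65,298),('posta',703,162)]: print(n,p_plane(a,*A(u,v),2,221).round(1))
for n,u,v in [('postb',181,250),('posta',698,143)]: print(n,p_plane(b,*B(u,v),2,221).round(1))
E
```

```text
postb [ 428.6 -191.3  220. ] 0.6
posta [ 654.6 -107.8  221.9] 0.6
elbow a [ 657.9 -109.2  190.7] 1.4
elbow b [ 425.9 -201.3  179. ] 2.1
brushtop rightback [ 677.4 -148.2  210.3] 1.1
brushtop leftback [ 648.4 -150.9  211.6] 1.2
leftfront [ 648.3 -146.8  206.6] 0.5
rightfront [ 678.  -143.6  202.7] 0.8
hinge b cap [ 495.  -198.4  204.2] 0.3
postb [ 428.8 -191.   221. ]
posta [ 655.4 -108.4  221. ]
postb [ 429.2 -190.2  221. ]
posta [ 654.9 -107.8  221. ]
```

```bash
python3 - <<'E'
from h import *
for n,box in [('w1',(215,215,345,240)),('w2',(130,225,330,275))]:
    a=load(n);P=[]
    for v in range(box[1],box[3],2):
        for u in range(box[0],box[2],3):
            P.append(p_depth(a,u,v))
    P=np.array(P);P=P[np.isfinite(P).all(1)]
    for _ in range(6):
        A=np.c_[P[:,0],P[:,2],np.ones(len(P))];x=np.linalg.lstsq(A,P[:,1],rcond=None)[0];r=P[:,1]-A@x
        P=P[abs(r)<max(2*np.median(abs(r)),1.5)]
    print(n,len(P),x.round(3),'deg',np.degrees(np.arctan(x[0])),'y at x=495,664 z=150',[x@[X,150,1] for X in(495,664)],r.std())
E
```

```text
w1 569 [ 1.2800e-01 -1.0000e-03 -2.8101e+02] deg 7.289955451181821 y at x=495,664 z=150 [np.float64(-217.78599627148145), np.float64(-196.16670995637776)] 0.45428808960485584
w2 1206 [ 1.29000e-01 -2.00000e-03 -2.81643e+02] deg 7.355605767767454 y at x=495,664 z=150 [np.float64(-218.08730006601718), np.float64(-196.27117330386122)] 0.47193136380661477
```

Call:
step_arm(linear=[[-1.4,-0.9,-0.4],[-2.8,-1.8,-0.8],[-4.2,-2.7,-1.2],[-4.36,-2.86,-1.2],[-4.36,-2.86,-1.2],[-4.36,-2.86,-1.2]], turn=[[0,0,0],[0,0,0],[0,0,0],[0,0,0],[0,0,0],[0,0,0]], jaw=[0,0,0,0,0,0])

```text
time: 2.85
ee_pos: [428.4, -190.4, 301.9]
tcp_rot: [-0.0, 0.998, 0.061, -0.001]
contact_force: [-0.3, -0.0, 0.8]
width: 42.7
```

```bash
python3 - <<'E'
from h import *
c=cap('wrist','w3');print(c['position'],ctrl.state()['ee_pos'],ctrl.state()['width'],ctrl.finger_overhang)
print(proj(c,[429,-190.7,221]))
E
```

```text
[ 418.77904033 -111.19687091  428.37219343] [ 428.83203777 -190.24670097  301.70347261] 42.6303698148139 17.0
(np.float64(260.45835221398397), np.float64(209.80384762187919))
```

View pics/w3.png

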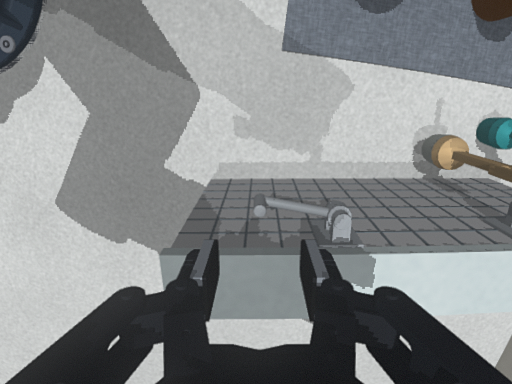

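The post shows at (260,210), exactly where it was predicted. I descend and pinch it.

Call:
step_arm(linear=[[0,0,-1.2],[0,0,-2.2],[0,0,-2.68],[0,0,-2.68],[0,0,-2.68]], turn=[[0,0,0],[0,0,0],[0,0,0],[0,0,0],[0,0,0]], jaw=[0,0,0,0,0])

```text
time: 3.4
ee_pos: [429.7, -189.8, 221.8]
tcp_rot: [-0.0, 0.998, 0.062, -0.001]
contact_force: [-0.0, 0.7, -1.0]
width: 42.6
```

Call:
step_arm(linear=[[0,0,0],[0,0,0],[0,0,0],[0,0,0],[0,0,0],[0,0,0]], turn=[[0,0,0],[0,0,0],[0,0,0],[0,0,0],[0,0,0],[0,0,0]], jaw=[-0.2,-0.4,-0.6,-0.8,-0.9,-0.9], newtons=20)

```text
time: 4.0
ee_pos: [428.5, -189.9, 221.9]
tcp_rot: [-0.0, 0.998, 0.061, -0.002]
contact_force: [-4.7, -0.4, 3.5]
width: 9.0
```

Call:
step_arm(linear=[[0.04,0.2,0],[0.08,0.39,0],[0.13,0.54,0],[0.18,0.68,0],[0.24,0.8,0],[0.3,0.92,0],[0.4,1.08,0],[0.52,1.23,0]], turn=[[0,0,0],[0,0,0],[0,0,0],[0,0,0],[0,0,0],[0,0,0],[0,0,0],[0,0,0]], jaw=[-0.9,-0.9,-0.9,-0.9,-0.9,-0.9,-0.9,-0.9])

```text
time: 4.8
ee_pos: [441.2, -152.8, 221.6]
tcp_rot: [-0.0, 0.998, 0.061, -0.004]
contact_force: [-13.1, -1.6, 4.7]
width: 9.0
```

```bash
python3 - <<'E'
from h import *
c=cap('wrist','w4');print(ctrl.state()['ee_pos'],ctrl.state()['contact_force'])
E
```

```text
[ 441.57712065 -152.2929016   221.60415545] [-11.3786777    1.06523557   4.89208125]
```

View pics/w4.png

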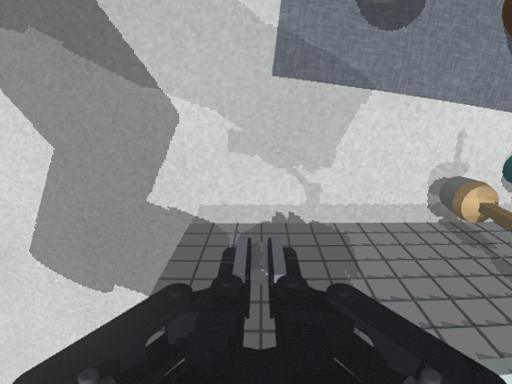

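Call:
step_arm(linear=[[0.2,0.2,0],[0.37,0.34,0],[0.53,0.45,0],[0.69,0.56,0],[0.85,0.64,0],[1.03,0.72,0],[1.03,0.72,0]], turn=[[0,0,0],[0,0,0],[0,0,0],[0,0,0],[0,0,0],[0,0,0],[0,0,0]], jaw=[-0.9,-0.9,-0.9,-0.9,-0.9,-0.9,-0.9])

```text
time: 5.55
ee_pos: [470.0, -128.8, 221.2]
tcp_rot: [-0.002, 0.998, 0.061, -0.007]
contact_force: [-11.0, 8.6, 6.1]
width: 8.6
```

Call:
step_arm(linear=[[0.1,0.04,0],[0.2,0.08,0],[0.3,0.11,0],[0.4,0.13,0]], turn=[[0,0,0],[0,0,0],[0,0,0],[0,0,0]], jaw=[-0.9,-0.9,-0.9,-0.9])

```text
time: 5.95
ee_pos: [480.1, -124.7, 221.2]
tcp_rot: [-0.003, 0.998, 0.061, -0.008]
contact_force: [-8.0, 1.1, 4.5]
width: 8.6
```

Call:
step_arm(linear=[[0.07,0.01,0],[0.14,0.02,0],[0.17,0.03,0]], turn=[[0,0,0],[0,0,0],[0,0,0]], jaw=[-0.9,-0.9,-0.9])

```text
time: 6.25
ee_pos: [483.6, -123.8, 221.2]
tcp_rot: [-0.003, 0.998, 0.061, -0.01]
contact_force: [-7.6, -0.7, 3.1]
width: 9.1
```

Call:
step_arm(linear=[[0.07,0.01,0],[0.1,0.02,0],[0.13,0.02,0]], turn=[[0,0,0],[0,0,0],[0,0,0]], jaw=[-0.9,-0.9,-0.9])

```text
time: 6.55
ee_pos: [484.8, -123.4, 221.0]
tcp_rot: [-0.003, 0.998, 0.06, -0.013]
contact_force: [-11.9, -1.0, 4.3]
width: 8.8
```

Call:
step_arm(linear=[[0.1,0.01,0],[0.12,0.01,0]], turn=[[0,0,0],[0,0,0]], jaw=[-0.9,-0.9])

```text
time: 6.75
ee_pos: [485.4, -123.3, 220.8]
tcp_rot: [-0.003, 0.998, 0.06, -0.016]
contact_force: [-13.4, -0.7, 4.8]
width: 8.7
```

Force rose clearly above the 7.6 N friction plateau while the post stopped moving, so it is on its stop. I release it.

Call:
step_arm(linear=[[0,0,0],[0,0,0],[0,0,0],[0,0,0],[0,0,1],[0,0,2.5]], turn=[[0,0,0],[0,0,0],[0,0,0],[0,0,0],[0,0,0],[0,0,0]], jaw=[-0.7,-0.3,0,0.2,0.2,0.2])

```text
time: 7.35
ee_pos: [484.3, -122.9, 294.7]
tcp_rot: [-0.003, 0.998, 0.06, -0.018]
contact_force: [0.7, -0.2, 0.4]
width: 51.2
```

```bash
python3 - <<'E'
from h import *
c=cap('wrist','w5');print(c['position'],ctrl.state()['ee_pos'],ctrl.state()['width'],ctrl.state()['contact_force'])
E
```

```text
[479.27754362 -44.26302074 421.76378707] [ 486.6095697  -123.48284897  303.07089595] 51.61316273976106 [-1.07370846  1.01059103  5.48726377]
```

View pics/w5.png

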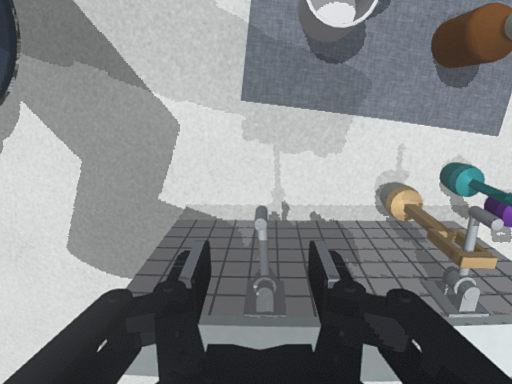

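```bash
cat >> h.py <<'E'
from scipy.spatial.transform import Rotation as Ro
def fixrot(deg):
    q=np.asarray(ctrl.state()['tcp_rot']);R=Ro.from_quat(q[[1,2,3,0]])
    h=np.radians(deg)/2; G=Ro.from_quat([np.cos(h),np.sin(h),0,0])
    return (G*R.inv()).as_rotvec()
E
python3 - <<'E'
from h import *
c=cap('wrist','w6');s=ctrl.state();print(s['ee_pos'],fixrot(7.33),s['contact_force'])
i=cv2.imread('pics/w6.png')[180:330,220:512]
cv2.imwrite('pics/w6c.png',cv2.resize(i,None,fx=2.7,fy=2.7,interpolation=cv2.INTER_CUBIC))
t=cap('top','t2');i=cv2.imread('pics/t2.png')[130:300,270:380]
cv2.imwrite('pics/t2c.png',cv2.resize(i,None,fx=3.5,fy=3.5,interpolation=cv2.INTER_CUBIC))
E
```

```text
[ 487.32903288 -123.64532784  300.78683644] [-0.00144548 -0.02374115  0.00838827] [ 1.70116238 -0.58126248  0.39741811]
```

View pics/w6c.png

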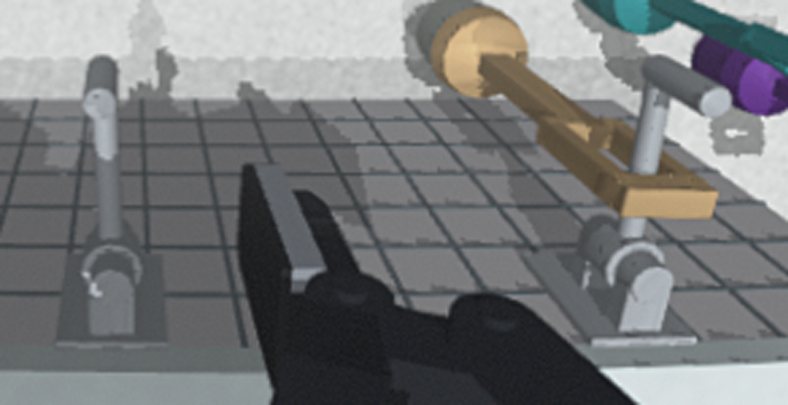

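View pics/t2c.png

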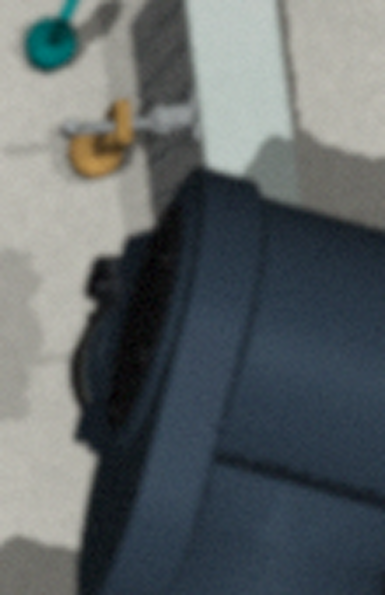

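```bash
python3 - <<'E'
from h import *
c=load('w6')
A=lambda u,v:(220+(u+.5)/2.7-.5,180+(v+.5)/2.7-.5)
for n,u,v,z in [('postb',98,101,221),('posta',714,98,221),('brush LB',622,216,211),('brush RB',714,214,211),('hinge cap b',110,288,204),('hinge cap a',653,280,204)]: print(n,p_plane(c,*A(u,v),2,z).round(1))
print(c['position'])
E
```

```text
postb [ 482.7 -130.3  221. ]
posta [ 654.6 -107.7  221. ]
brush LB [ 647.5 -152.   211. ]
brush RB [ 677.2 -148.1  211. ]
hinge cap b [ 494.4 -202.   204. ]
hinge cap a [ 671.5 -177.5  204. ]
[480.17682138 -44.48967151 429.84717331]
```

Post b is now open at about (483,-130). The post came back about 2 mm on release, which fits the pad spring unloading off the stop. Next I go above the brush.

Call:
step_arm(linear=[[1.3,-0.2,0],[2.6,-0.4,0],[3.9,-0.5,0],[5.2,-0.65,0],[5.82,-0.71,0],[5.82,-0.71,0],[5.82,-0.71,0]], turn=[[0,-0.024,0.008],[0,-0.024,0.008],[0,-0.024,0.008],[0,-0.024,0.008],[0,-0.024,0.008],[0,-0.024,0.008],[0,-0.024,0.008]], jaw=[0.4,0.4,0.4,0.4,0.4,0.4,0.4])

```text
time: 8.2
ee_pos: [661.2, -144.7, 296.9]
tcp_rot: [-0.001, 0.998, 0.064, -0.002]
contact_force: [0.5, 0.5, 0.6]
width: 59.7
```

```bash
python3 - <<'E'
from h import *
c=cap('wrist','w7');s=ctrl.state();print(s['ee_pos'],fixrot(7.33),s['contact_force'],s['width'])
E
```

```text
[ 660.79982876 -144.67996255  297.61134909] [-0.00233054 -0.00370848  0.00028202] [-0.29554412 -0.44598559  0.42836355] 59.5613796067562
```

View pics/w7.png

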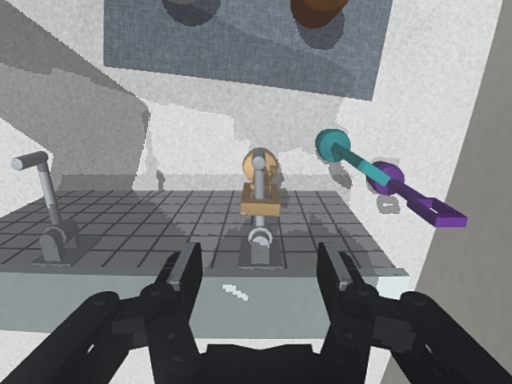

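```bash
python3 - <<'E'
from h import *
c=load('w7');hsv=cv2.cvtColor(c['pixels'],cv2.COLOR_RGB2HSV)
m=((hsv[...,0]>8)&(hsv[...,0]<25)&(hsv[...,1]>70)).astype(np.uint8);m[:140]=0
for v in range(190,220,2):
    x=np.where(m[v,200:300])[0]+200
    if len(x): print(v,x.min(),x.max(),len(x),hsv[v,x[0]+2])
for n,u,v,z in [('LB',240.5,215,211),('RB',281,215.5,211),('posta',259,154,221),('postb',20,164,221),('purp',465,222,180)]: print(n,p_plane(c,u,v,2,z).round(1))
i=cv2.imread('pics/w7.png')[140:280,200:320];cv2.imwrite('pics/w7c.png',cv2.resize(i,None,fx=4,fy=4,interpolation=cv2.INTER_CUBIC))
print(p_depth(c,450,220))
E
```

```text
190 244 276 22 [ 18  75 109]
192 243 277 24 [ 17  74 111]
194 243 277 20 [ 17  80 109]
196 242 277 14 [ 18  79 110]
198 242 278 15 [ 18  78 114]
200 242 278 37 [ 19  80 112]
202 242 278 37 [ 17  80 121]
204 241 279 39 [ 18  86 171]
206 241 279 39 [ 18  90 168]
208 241 279 39 [ 18  90 165]
210 241 279 39 [ 17  87 161]
212 241 279 39 [ 18  90 179]
214 244 278 35 [ 18  74 138]
LB [ 647.4 -152.8  211. ]
RB [ 677.9 -149.2  211. ]
posta [ 655.2 -102.9  221. ]
postb [ 485.8 -130.8  221. ]
purp [ 847.8 -146.8  180. ]
[ 832.55570619 -146.47838413  180.48736296]
```

View pics/w7c.png

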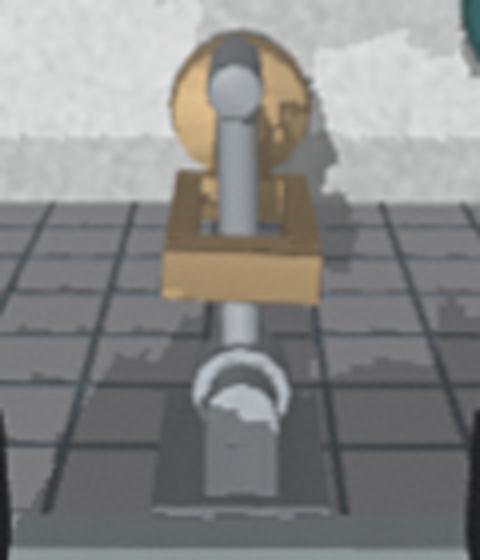

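Call:
step_arm(linear=[[0.04,-0.04,-1.3],[0.04,-0.04,-2.4],[0.04,-0.04,-3.2],[0.04,-0.04,-3.7],[0.04,-0.04,-3.79],[0.04,-0.04,-3.79]], turn=[[0,-0.003,0],[0,-0.003,0],[0,-0.003,0],[0,-0.003,0],[0,-0.003,0],[0,-0.003,0]], jaw=[0.4,0.4,0.4,0.4,0.4,0.4])

```text
time: 8.85
ee_pos: [661.3, -145.9, 184.5]
tcp_rot: [-0.001, 0.998, 0.064, -0.0]
contact_force: [-0.3, -0.1, 0.5]
width: 59.9
```

Call:
step_arm(linear=[[0,0,0],[0,0,0],[0,0,0],[0,0,0],[0,0,0],[0,0,0],[0,0,0]], turn=[[0,0,0],[0,0,0],[0,0,0],[0,0,0],[0,0,0],[0,0,0],[0,0,0]], jaw=[0.2,0,-0.15,-0.25,-0.35,-0.45,-0.5], newtons=30)

```text
time: 9.55
ee_pos: [661.4, -145.9, 184.8]
tcp_rot: [-0.001, 0.998, 0.064, -0.0]
contact_force: [-1.0, -0.1, 2.8]
width: 29.8
```

Call:
step_arm(linear=[[0,0,0.2],[0,0,0.4],[0,0,0.6],[0,0,0.75],[0,0,0.87],[0,0,0.87],[0,0,0.87]], turn=[[0,0,0],[0,0,0],[0,0,0],[0,0,0],[0,0,0],[0,0,0],[0,0,0]], jaw=[-0.5,-0.5,-0.5,-0.5,-0.5,-0.5,-0.5])

```text
time: 10.25
ee_pos: [661.3, -145.9, 210.8]
tcp_rot: [-0.001, 0.998, 0.064, -0.0]
contact_force: [-0.3, 0.1, -1.0]
width: 29.6
```

```bash
python3 - <<'E'
from h import *
c=cap('wrist','w8');s=ctrl.state();print(s['ee_pos'],fixrot(7.33),s['contact_force'],s['width'])
i=cv2.imread('pics/w8.png')[130:330,160:360];cv2.imwrite('pics/w8c.png',cv2.resize(i,None,fx=3,fy=3,interpolation=cv2.INTER_CUBIC))
c=cap('scene','s8')
i=cv2.imread('pics/s8.png')[85:225,120:310];cv2.imwrite('pics/s8c.png',cv2.resize(i,None,fx=4,fy=4,interpolation=cv2.INTER_CUBIC))
E
```

```text
[ 661.301556   -145.82966022  210.64315935] [-0.00231723 -0.00066943  0.00039299] [-0.06712365 -0.47224257 -1.39364382] 29.45171825297664
```

View pics/w8c.png

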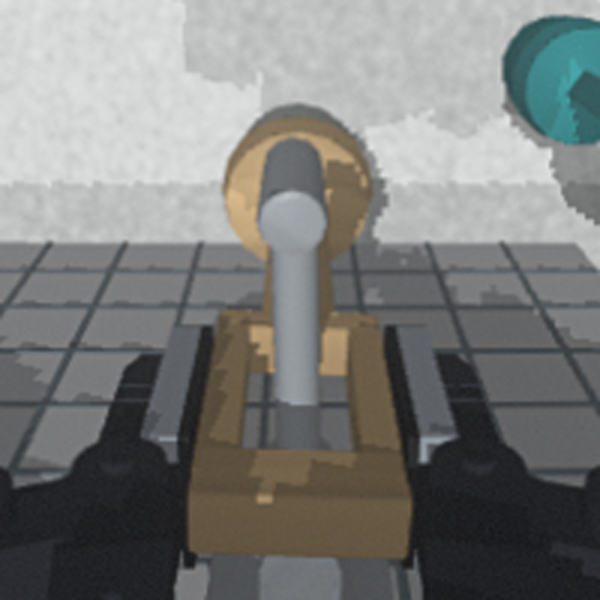

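View pics/s8c.png

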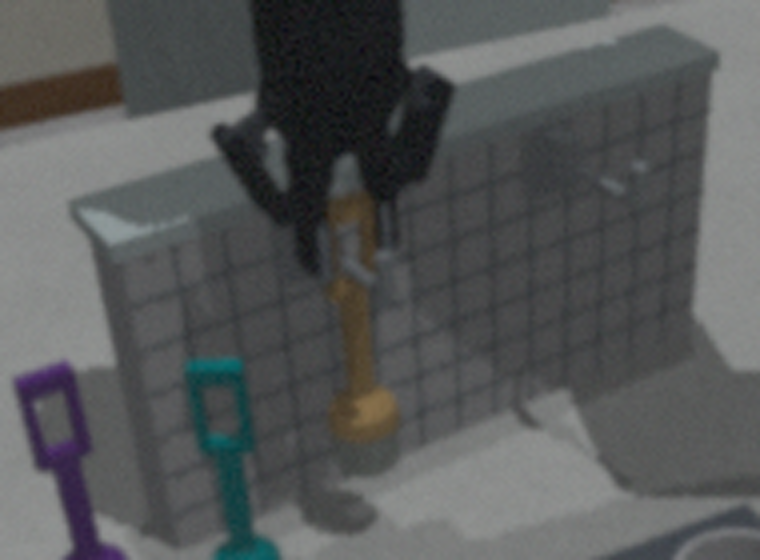

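```bash
python3 - <<'E'
from h import *
c=load('w8');A=lambda u,v:(160+(u+.5)/3-.5,130+(v+.5)/3-.5)
for z in (233,237,241): print(z,p_plane(c,*A(188,553),2,z).round(1),p_plane(c,*A(410,553),2,z).round(1),p_plane(c,*A(190,490),2,z).round(1),p_plane(c,*A(408,490),2,z).round(1))
print(p_depth(c,*A(300,525)).round(1), p_depth(c,*A(230,525)).round(1))
print('post',p_plane(c,*A(292,223),2,221).round(1),p_depth(c,*A(292,223)).round(1))
E
```

```text
233 [ 646.7 -155.7  233. ] [ 677.8 -151.7  233. ] [ 646.1 -145.1  233. ] [ 675.7 -141.3  233. ]
237 [ 646.9 -152.3  237. ] [ 676.8 -148.5  237. ] [ 646.3 -142.1  237. ] [ 674.8 -138.4  237. ]
241 [ 647.1 -148.9  241. ] [ 675.8 -145.2  241. ] [ 646.5 -139.1  241. ] [ 673.8 -135.6  241. ]
[ 661.3 -145.   238. ] [ 652.1 -146.5  237.6]
post [ 655.6 -109.   221. ] [ 655.5 -108.8  221.5]
```

Call:
step_arm(linear=[[-0.04,0.3,0],[-0.09,0.6,0],[-0.14,0.9,0],[-0.19,1.2,0],[-0.23,1.5,0],[-0.27,1.8,0],[-0.3,2.05,0],[-0.3,2.05,0]], turn=[[0,0,0],[0,0,0],[0,0,0],[0,0,0],[0,0,0],[0,0,0],[0,0,0],[0,0,0]], jaw=[-0.5,-0.5,-0.5,-0.5,-0.5,-0.5,-0.5,-0.5])

```text
time: 11.15
ee_pos: [652.1, -83.2, 210.7]
tcp_rot: [-0.001, 0.998, 0.064, -0.0]
contact_force: [0.3, 0.8, -0.8]
width: 29.6
```

```bash
python3 - <<'E'
from h import *
c=cap('wrist','w9');s=ctrl.state();print(s['ee_pos'],fixrot(7.33),fixrot(10.5),s['contact_force'],s['width'])
E
```

```text
[652.22720456 -83.79284095 210.64898655] [-0.00229049 -0.00076094 -0.00036264] [-0.00226885 -0.00082411  0.05496427] [ 1.29154219 -0.64975651 -1.75350226] 29.73049983154576
```

View pics/w9.png

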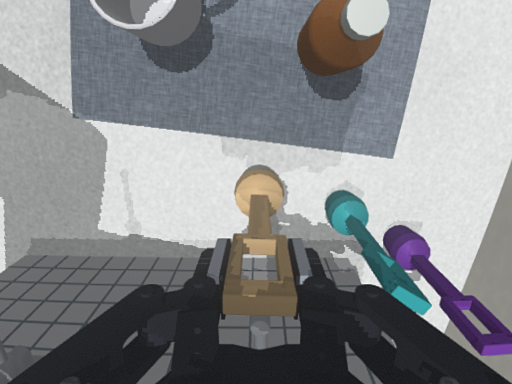

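Call:
step_arm(linear=[[-0.6,0,0],[-1.5,-0.1,0],[-2.5,-0.2,0],[-3.5,-0.25,0],[-4.5,-0.3,0],[-5.3,-0.37,0],[-5.86,-0.37,0],[-5.86,-0.37,0]], turn=[[0,0,0.005],[0,0,0.01],[0,0,0.02],[0,0,0.03],[0,0,0.04],[0,0,0.05],[0,0,0.055],[-0.002,0,0.055]], jaw=[-0.5,-0.5,-0.5,-0.5,-0.5,-0.5,-0.5,-0.5])

```text
time: 12.0
ee_pos: [474.6, -95.3, 211.2]
tcp_rot: [-0.0, 0.996, 0.091, -0.0]
contact_force: [0.5, 0.1, -1.6]
width: 29.7
```

```bash
python3 - <<'E'
from h import *
c=cap('wrist','w10');s=ctrl.state();print(s['ee_pos'],fixrot(10.5),s['contact_force'],s['width'])
i=cv2.imread('pics/w10.png')[170:384,160:360];cv2.imwrite('pics/w10c.png',cv2.resize(i,None,fx=2.8,fy=2.8,interpolation=cv2.INTER_CUBIC))
c=cap('scene','s10')
i=cv2.imread('pics/s10.png')[65:225,150:350];cv2.imwrite('pics/s10c.png',cv2.resize(i,None,fx=3.7,fy=3.7,interpolation=cv2.INTER_CUBIC))
E
```

```text
[476.1349055  -95.31676841 211.20667371] [0.0002862  0.00024215 0.00096662] [ 0.16493572 -0.31028316 -1.82578563] 29.29741549485002
```

View pics/w10c.png

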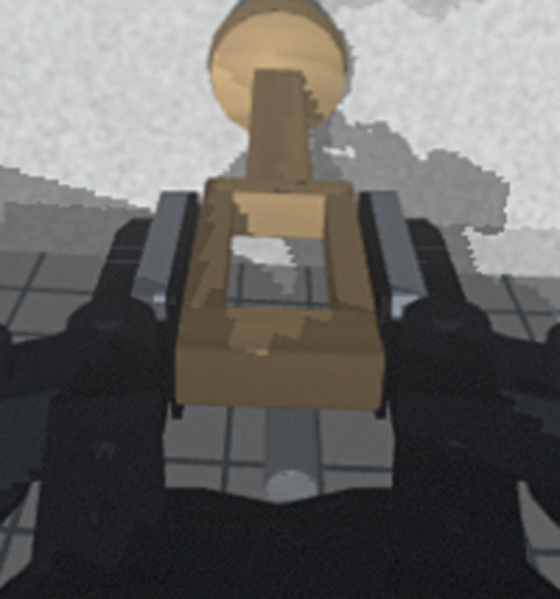

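View pics/s10c.png

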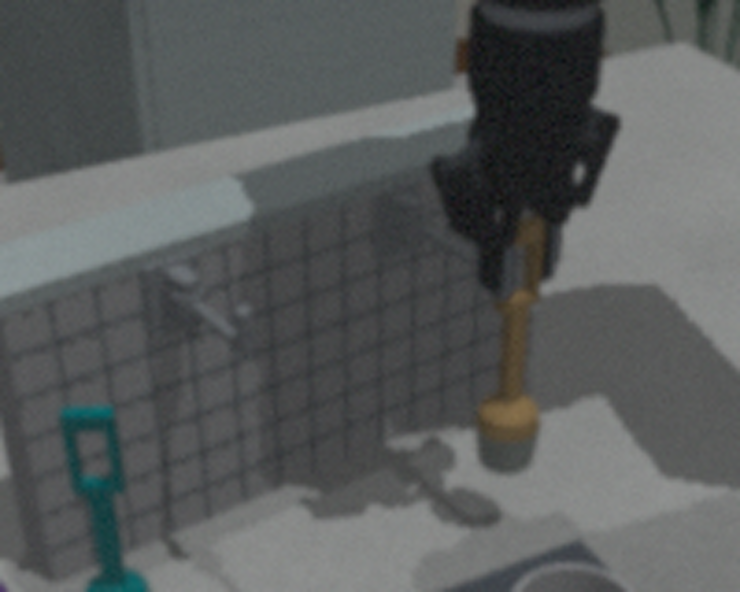

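```bash
python3 - <<'E'
from h import *
c=load('w10');A=lambda u,v:(160+(u+.5)/2.8-.5,170+(v+.5)/2.8-.5)
print('post b',p_plane(c,*A(291,490),2,221).round(1),p_depth(c,*A(291,487)).round(1))
print('brush',p_plane(c,*A(176,405),2,237.7).round(1),p_plane(c,*A(382,405),2,237.7).round(1),p_depth(c,*A(280,375)).round(1))
E
```

```text
post b [ 483.3 -131.3  221. ] [ 483.  -129.5  222.1]
brush [ 460.6 -102.3  237.7] [490.  -96.8 237.7] [474.4 -93.6 238.6]
```

Call:
step_arm(linear=[[0.07,0,-0.02],[0.11,-0.3,-0.02],[0.18,-0.6,-0.02],[0.24,-0.9,-0.02],[0.29,-1.19,-0.02],[0.29,-1.19,-0.02]], turn=[[0,0,0],[0,0,0],[0,0,0],[0,0,0],[0,0,0],[0,0,0]], jaw=[-0.5,-0.5,-0.5,-0.5,-0.5,-0.5])

```text
time: 12.7
ee_pos: [486.0, -132.3, 210.3]
tcp_rot: [0.0, 0.996, 0.09, 0.0]
contact_force: [0.6, 1.0, 0.5]
width: 29.6
```

```bash
python3 - <<'E'
from h import *
c=cap('wrist','w11');s=ctrl.state();print(s['ee_pos'],fixrot(10.5),s['contact_force'],s['width'])
i=cv2.imread('pics/w11.png')[170:384,160:360];cv2.imwrite('pics/w11c.png',cv2.resize(i,None,fx=2.8,fy=2.8,interpolation=cv2.INTER_CUBIC))
E
```

```text
[ 485.73454094 -131.71143067  210.32245523] [4.18045343e-05 3.20551038e-04 1.97180174e-03] [-0.48874451 -0.32503492 -0.33981646] 29.896248484784035
```

View pics/w11c.png

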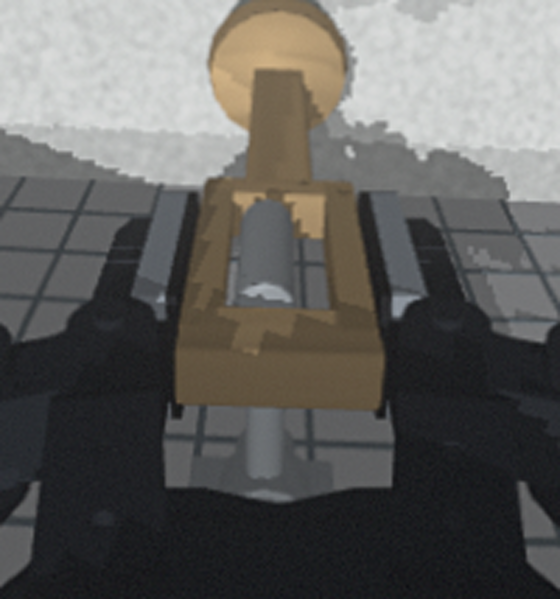

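Call:
step_arm(linear=[[-0.06,-0.03,0],[-0.02,-0.3,0],[0.05,-0.6,0],[0.11,-0.93,0],[0.11,-0.95,0],[0.11,-0.95,0]], turn=[[0,0,0],[0,0,0],[0,0,0],[0,0,0],[0,0,0],[0,0,0]], jaw=[-0.5,-0.5,-0.5,-0.5,-0.5,-0.5])

```text
time: 13.35
ee_pos: [489.0, -160.6, 210.2]
tcp_rot: [-0.0, 0.996, 0.09, 0.0]
contact_force: [0.4, -0.1, -1.4]
width: 29.6
```

```bash
python3 - <<'E'
from h import *
c=cap('wrist','w12');s=ctrl.state();print(s['ee_pos'],fixrot(10.5),s['contact_force'],s['width'])
i=cv2.imread('pics/w12.png')[170:384,160:360];cv2.imwrite('pics/w12c.png',cv2.resize(i,None,fx=2.8,fy=2.8,interpolation=cv2.INTER_CUBIC))
E
```

```text
[ 488.95145444 -160.31580564  210.22294433] [-1.96631714e-04  4.76936551e-05  2.44991963e-03] [ 0.31997499 -0.05120155 -0.20320618] 29.586471572392234
```

View pics/w12c.png

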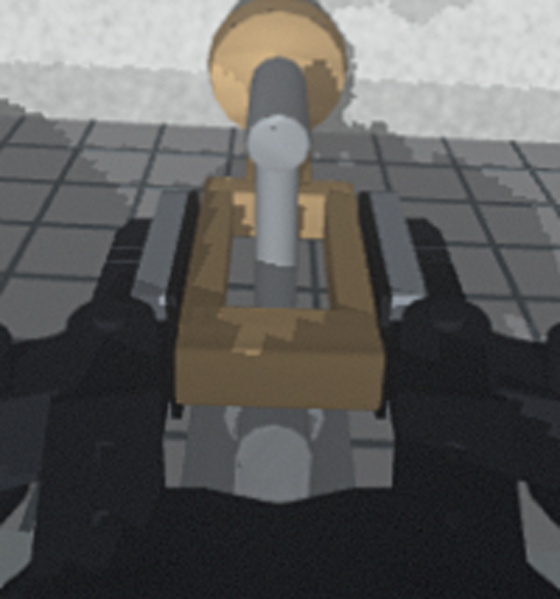

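Call:
step_arm(linear=[[0,0,-0.25],[0,0,-0.5],[0,0,-0.7],[0,0,-0.8],[0,0,-0.8]], turn=[[0,0,0],[0,0,0],[0,0,0],[0,0,0],[0,0,0]], jaw=[-0.5,-0.5,-0.5,-0.5,-0.5])

```text
time: 13.9
ee_pos: [488.6, -160.1, 185.6]
tcp_rot: [-0.0, 0.996, 0.09, -0.0]
contact_force: [-0.7, -0.2, -1.4]
width: 29.7
```

Call:
step_arm(linear=[[0,0,-0.03],[0,0,-0.06],[0,0,-0.06]], turn=[[0,0,0],[0,0,0],[0,0,0]], jaw=[-0.5,-0.5,-0.5])

```text
time: 14.2
ee_pos: [488.9, -160.2, 184.4]
tcp_rot: [-0.0, 0.996, 0.09, 0.0]
contact_force: [-1.4, 0.2, 4.5]
width: 29.7
```

Call:
step_arm(linear=[[0,0,0],[0,0,0],[0,0,0],[0,0,0],[0,0,0],[0,0,0]], turn=[[0,0,0],[0,0,0],[0,0,0],[0,0,0],[0,0,0],[0,0,0]], jaw=[-0.28,-0.2,-0.1,0.05,0.2,0.2])

```text
time: 14.8
ee_pos: [488.9, -160.2, 184.3]
tcp_rot: [-0.0, 0.996, 0.09, 0.0]
contact_force: [0.2, 0.0, -0.1]
width: 51.3
```

Call:
step_arm(linear=[[0,0,0],[0,0,0.5],[0,0,1.2],[0,0,2.2],[0,0,3.2],[0,0,3.8],[0,0,3.8]], turn=[[0,0,0],[0,0,0],[0,0,0],[0,0,0],[0,0,0],[0,0,0],[0,0,0]], jaw=[0.3,0.3,0.3,0.3,0.3,0.3,0.3])

```text
time: 15.5
ee_pos: [489.9, -160.5, 300.9]
tcp_rot: [0.001, 0.996, 0.09, 0.002]
contact_force: [0.6, 0.3, 0.3]
width: 55.5
```

```bash
python3 - <<'E'
from h import *
c=cap('wrist','w13');s=ctrl.state();print(s['time'],s['ee_pos'],fixrot(7.33),s['contact_force'],s['width'])
c=cap('scene','s13')
i=cv2.imread('pics/s13.png')[65:225,150:350];cv2.imwrite('pics/s13c.png',cv2.resize(i,None,fx=3.7,fy=3.7,interpolation=cv2.INTER_CUBIC))
E
```

```text
15.55 [ 489.44953545 -160.32049967  299.19032334] [ 0.00043018  0.0020966  -0.05309918] [-0.24371013  0.41401754 -0.68672923] 55.68718732115311
```

View pics/w13.png

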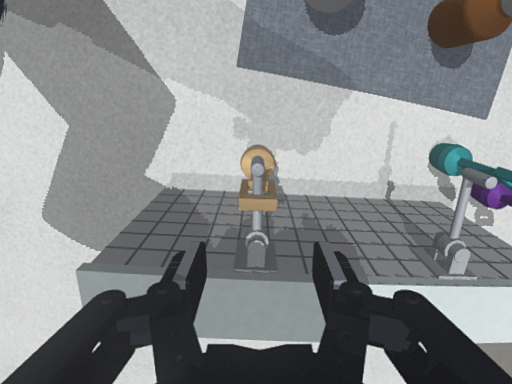

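View pics/s13c.png

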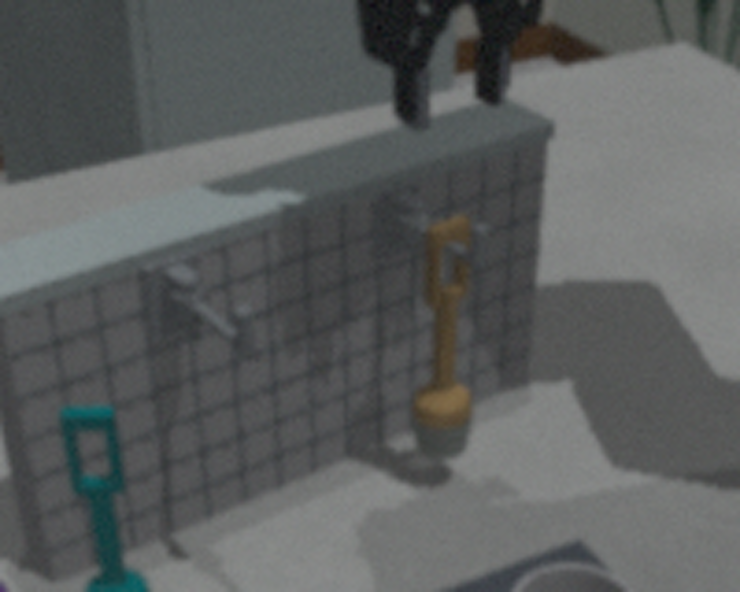

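The brush hangs freely on hook b, at scene crop (445,330) and wrist (258,195). Next is hook a.

Call:
step_arm(linear=[[1.4,0.4,0],[2.8,0.9,0],[4.2,1.3,0],[5.4,1.7,0],[5.52,1.74,0],[5.52,1.74,0]], turn=[[0,0,-0.01],[0,0,-0.02],[0,0,-0.04],[0,0.002,-0.053],[0,0.002,-0.053],[0,0.002,-0.053]], jaw=[0.1,0,0,0,0,0])

```text
time: 16.2
ee_pos: [654.9, -107.4, 295.4]
tcp_rot: [-0.001, 0.998, 0.065, -0.003]
contact_force: [-1.0, 0.4, -0.7]
width: 43.0
```

```bash
python3 - <<'E'
from h import *
c=cap('wrist','w14');s=ctrl.state();print(s['time'],s['ee_pos'],fixrot(7.33),s['contact_force'],s['width'])
i=cv2.imread('pics/w14.png')[150:300,160:360];cv2.imwrite('pics/w14c.png',cv2.resize(i,None,fx=3,fy=3,interpolation=cv2.INTER_CUBIC))
print(proj(c,[655,-108.2,221]))
E
```

```text
16.25 [ 654.08909647 -107.82063807  296.37433947] [-0.00062525 -0.00460115 -0.00066477] [ 0.17074682 -0.73474107 -0.05126838] 42.87942523077998
(np.float64(260.08583304327743), np.float64(213.78978545754512))
```

View pics/w14c.png

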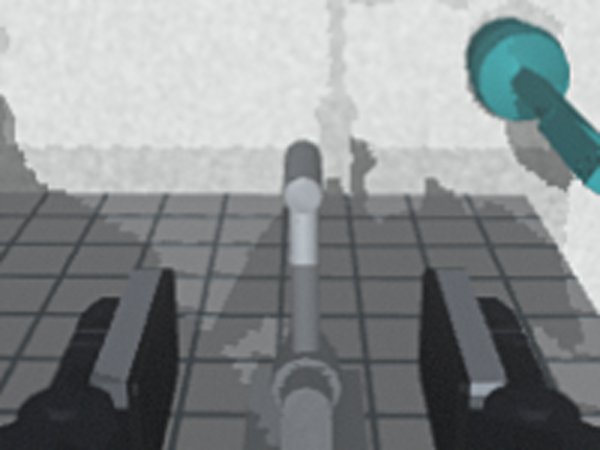

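Call:
step_arm(linear=[[0.03,-0.01,-1.2],[0.03,-0.01,-2.1],[0.03,-0.01,-2.48],[0.03,-0.01,-2.48]], turn=[[0,-0.004,0],[0,-0.004,0],[0,-0.004,0],[0,-0.004,0]], jaw=[0,0,0,0])

```text
time: 16.65
ee_pos: [653.3, -108.5, 221.0]
tcp_rot: [-0.001, 0.998, 0.064, -0.002]
contact_force: [0.3, 0.8, 1.1]
width: 42.8
```

Call:
step_arm(linear=[[0,0,0],[0,0,0],[0,0,0],[0,0,0],[0,0,0],[0,0,0]], turn=[[0,0,0],[0,0,0],[0,0,0],[0,0,0],[0,0,0],[0,0,0]], jaw=[-0.2,-0.4,-0.6,-0.75,-0.85,-0.9], newtons=20)

```text
time: 17.25
ee_pos: [654.5, -108.4, 221.8]
tcp_rot: [-0.0, 0.998, 0.064, -0.0]
contact_force: [5.5, 0.9, 2.4]
width: 8.7
```

Call:
step_arm(linear=[[-0.23,-0.05,0],[-0.45,-0.12,0],[-0.63,-0.2,0],[-0.8,-0.28,0],[-0.96,-0.38,0],[-1.11,-0.5,0],[-1.25,-0.63,0],[-1.39,-0.77,0]], turn=[[0,0,0],[0,0,0],[0,0,0],[0,0,0],[0,0,0],[0,0,0],[0,0,0],[0,0,0]], jaw=[-0.9,-0.9,-0.9,-0.9,-0.9,-0.9,-0.9,-0.9])

```text
time: 18.05
ee_pos: [613.9, -130.4, 222.3]
tcp_rot: [-0.001, 0.998, 0.065, 0.001]
contact_force: [7.2, 4.6, 0.2]
width: 9.0
```

Call:
step_arm(linear=[[-0.14,-0.18,0],[-0.25,-0.35,0],[-0.33,-0.49,0],[-0.39,-0.63,0],[-0.44,-0.76,0],[-0.47,-0.88,0],[-0.47,-0.88,0]], turn=[[0,0,0],[0,0,0],[0,0,0],[0,0,0],[0,0,0],[0,0,0],[0,0,0]], jaw=[-0.9,-0.9,-0.9,-0.9,-0.9,-0.9,-0.9])

```text
time: 18.75
ee_pos: [600.8, -156.1, 222.5]
tcp_rot: [-0.002, 0.998, 0.065, 0.002]
contact_force: [5.5, 4.4, -1.5]
width: 8.6
```

Call:
step_arm(linear=[[0,0,0],[0,0,0],[0,0,0],[0,0,0],[0,0,1],[0,0,2.5],[0,0,2.5]], turn=[[0,0,0],[0,0,0],[0,0,0],[0,0,0],[0,0,0],[0,0,0],[0,0,0]], jaw=[-0.7,-0.3,0,0,0,0,0])

```text
time: 19.45
ee_pos: [602.2, -156.6, 303.3]
tcp_rot: [-0.001, 0.998, 0.065, 0.006]
contact_force: [0.7, -0.3, -0.1]
width: 42.9
```

```bash
python3 - <<'E'
from h import *
c=cap('wrist','w15');s=ctrl.state();print(s['time'],s['ee_pos'],fixrot(7.33),s['contact_force'],s['width'])
i=cv2.imread('pics/w15.png')[150:300,160:360];cv2.imwrite('pics/w15c.png',cv2.resize(i,None,fx=3,fy=3,interpolation=cv2.INTER_CUBIC))
E
```

```text
19.5 [ 601.81146851 -156.51310691  300.56793449] [-0.00306908  0.0091629  -0.00224563] [ 0.42084596 -0.66407942 -0.61140385] 42.93959528606659
```

View pics/w15c.png

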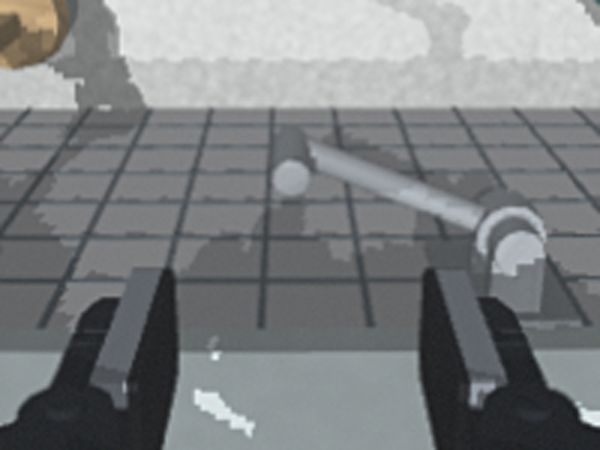

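```bash
python3 - <<'E'
from h import *
c=load('w15');A=lambda u,v:(160+(u+.5)/3-.5,150+(v+.5)/3-.5)
print('post a',p_plane(c,*A(291,179),2,221).round(1),p_depth(c,*A(291,179)).round(1))
E
```

```text
post a [ 601.2 -157.3  221. ] [ 601.2 -156.8  222.3]
```

Call:
step_arm(linear=[[0,0.6,0],[-0.04,1,0],[-0.04,1,-1.2],[-0.04,1,-2.2],[-0.04,1,-2.8],[-0.04,1,-2.8],[-0.04,1,-2.8]], turn=[[-0.003,0.009,0],[-0.003,0.009,0],[-0.003,0.009,0],[-0.003,0.009,0],[-0.003,0.009,0],[-0.003,0.009,0],[-0.003,0.009,0]], jaw=[-0.5,-1,-1,-1,-1,-1,-1])

```text
time: 20.2
ee_pos: [600.3, -126.3, 216.5]
tcp_rot: [-0.0, 0.998, 0.065, -0.0]
contact_force: [-0.2, -0.7, 0.8]
width: -0.3
```

```bash
python3 - <<'E'
from h import *
c=cap('wrist','w16');s=ctrl.state();print(s['time'],s['ee_pos'],fixrot(7.33),s['contact_force'],s['width'])
i=cv2.imread('pics/w16.png')[150:384,160:360];cv2.imwrite('pics/w16c.png',cv2.resize(i,None,fx=2.5,fy=2.5,interpolation=cv2.INTER_CUBIC))
E
```

```text
20.25 [ 600.83732683 -126.4516119   217.32805155] [ 4.79937817e-05  8.56563345e-04 -2.39967418e-03] [-0.47494821  0.0205316   1.12007746] 0.29574817403053655
```

View pics/w16c.png

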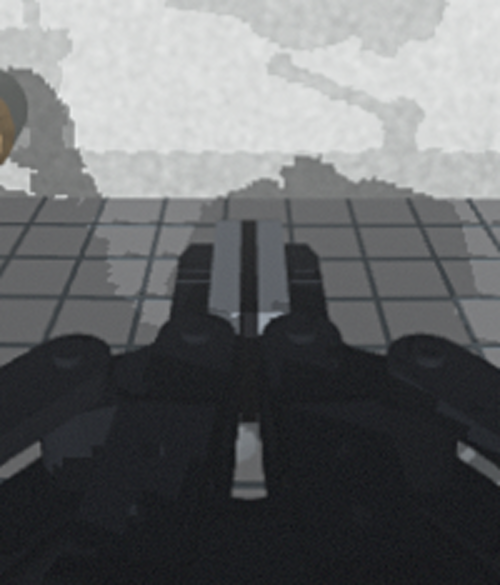

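Call:
step_arm(linear=[[0,-0.3,0],[-0.03,-0.5,0],[-0.04,-0.65,0],[-0.05,-0.8,0],[-0.06,-0.95,0],[-0.07,-1.05,0]], turn=[[0,0,0],[0,0,0],[0,0,0],[0,0,0],[0,0,0],[0,0,0]], jaw=[-1,-1,-1,-1,-1,-1])

```text
time: 20.85
ee_pos: [597.7, -157.5, 217.8]
tcp_rot: [-0.001, 0.998, 0.065, -0.0]
contact_force: [-4.1, 6.6, 3.8]
width: -0.1
```

Call:
step_arm(linear=[[0.01,-0.07,0],[0.01,-0.13,0],[0.01,-0.18,0]], turn=[[0,0,0],[0,0,0],[0,0,0]], jaw=[-1,-1,-1])

```text
time: 21.15
ee_pos: [597.4, -162.4, 218.2]
tcp_rot: [-0.002, 0.998, 0.065, -0.0]
contact_force: [-1.8, 6.7, 1.2]
width: 0.0
```

Call:
step_arm(linear=[[0.01,-0.07,0],[0.01,-0.11,0],[0.01,-0.14,0]], turn=[[0,0,0],[0,0,0],[0,0,0]], jaw=[-1,-1,-1])

```text
time: 21.45
ee_pos: [597.5, -166.1, 218.5]
tcp_rot: [-0.003, 0.998, 0.065, -0.0]
contact_force: [-0.7, 6.0, 0.7]
width: -0.2
```

Call:
step_arm(linear=[[0,-0.05,-0.02],[0,-0.1,-0.03]], turn=[[0,0,0],[0,0,0]], jaw=[-1,-1])

```text
time: 21.65
ee_pos: [597.4, -168.5, 218.0]
tcp_rot: [-0.004, 0.998, 0.066, 0.0]
contact_force: [-0.6, 8.8, 0.6]
width: -0.2
```

Call:
step_arm(linear=[[0,-0.05,-0.02],[0,-0.1,-0.03]], turn=[[0,0,0],[0,0,0]], jaw=[-1,-1])

```text
time: 21.85
ee_pos: [597.4, -170.0, 217.7]
tcp_rot: [-0.006, 0.998, 0.066, 0.001]
contact_force: [-1.1, 13.2, 2.5]
width: -0.0
```

Call:
step_arm(linear=[[0,0.3,0],[0,0.8,0.3],[0,1.3,2],[0,1.5,3],[0,1.5,3]], turn=[[0,0,0],[0,0,0],[0,0,0],[0,0,0],[0,0,0]], jaw=[-1,-1,-1,0.5,0.9])

```text
time: 22.35
ee_pos: [598.9, -124.0, 313.8]
tcp_rot: [-0.005, 0.998, 0.067, 0.005]
contact_force: [0.3, 0.2, -0.1]
width: 28.5
```

```bash
python3 - <<'E'
from h import *
c=cap('wrist','w17');s=ctrl.state();print(s['time'],s['ee_pos'],fixrot(7.33),s['contact_force'],s['width'])
cap('scene','s17')
i=cv2.imread('pics/s17.png')[65:225,150:350];cv2.imwrite('pics/s17c.png',cv2.resize(i,None,fx=3.7,fy=3.7,interpolation=cv2.INTER_CUBIC))
E
```

```text
22.4 [ 598.46834937 -124.26518911  311.18209396] [-0.01141282  0.00585615 -0.00517761] [ 0.37013741  0.10081742 -0.16236682] 35.89523086281359
```

View pics/w17.png

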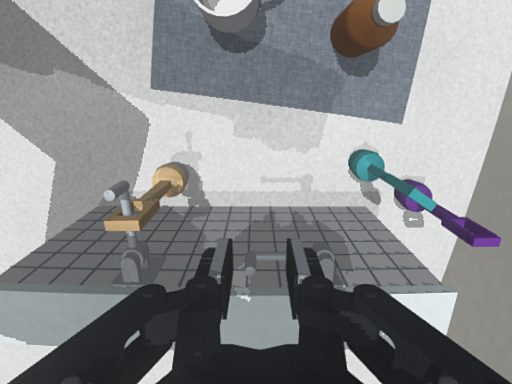

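View pics/s17c.png

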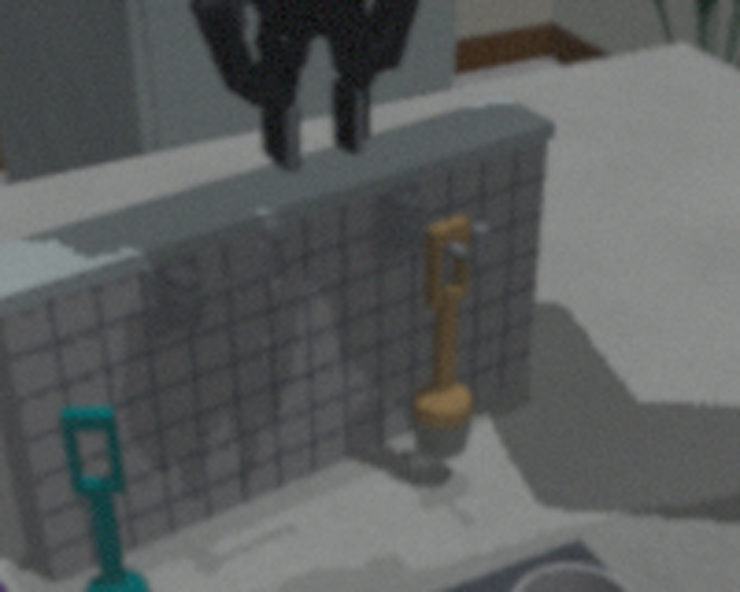

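```bash
python3 - <<'E'
from h import *
i=cv2.imread('pics/w17.png')[230:310,220:350];cv2.imwrite('pics/w17c.png',cv2.resize(i,None,fx=6,fy=6,interpolation=cv2.INTER_CUBIC))
i=cv2.imread('pics/w17.png')[150:300,80:220];cv2.imwrite('pics/w17d.png',cv2.resize(i,None,fx=4,fy=4,interpolation=cv2.INTER_CUBIC))
E
```

```text
(no output)
```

View pics/w17c.png

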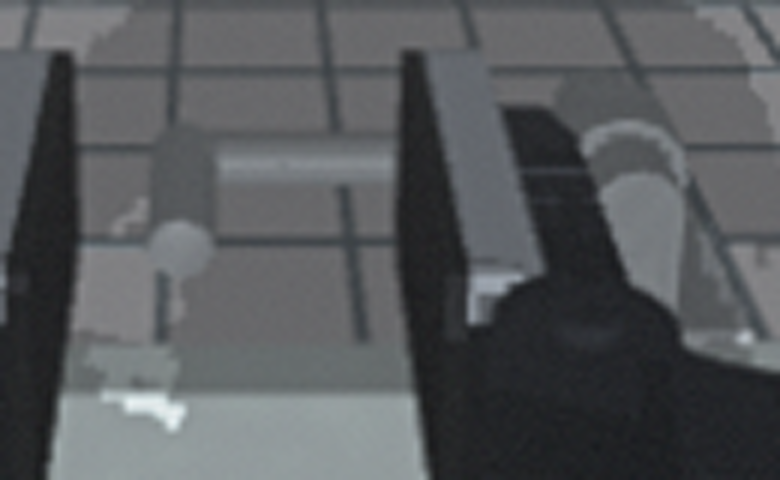

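View pics/w17d.png

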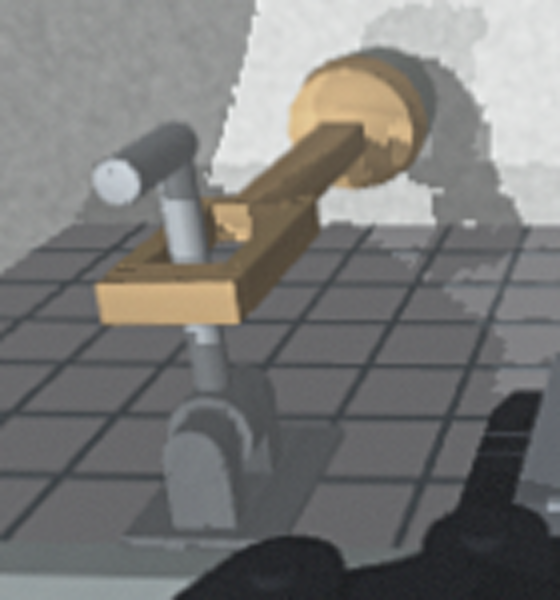

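```bash
python3 - <<'E'
from h import *
c=load('w17')
f=lambda u,v:(220+(u+.5)/6-.5,230+(v+.5)/6-.5); g=lambda u,v:(80+(u+.5)/4-.5,150+(v+.5)/4-.5)
pa=p_plane(c,*f(182,249),2,221);ha=np.array([663.5,-174]);print('post a',pa,np.degrees(np.arctan2(*(pa[:2]-ha)[::-1])),np.linalg.norm(pa[:2]-ha))
pb=p_plane(c,*g(117,184),2,221);print('post b',pb)
for p in [(97,322),(238,325),(237,280),(100,280)]: print(p_plane(c,*g(*p),2,211).round(1))
E
```

```text
post a [ 599.74192603 -183.10626822  221.        ] -171.87168370854224 64.40509387997513
post b [ 483.08218978 -131.54779778  221.        ]
[ 473.4 -166.9  211. ]
[ 503.5 -163.5  211. ]
[ 503.2 -153.2  211. ]
[ 474.3 -157.1  211. ]
```

Call:
step_arm(linear=[[0,0.5,0.5],[0,1,1],[0,1,1],[0,1,1],[0,1,1]], turn=[[0,0,0],[0,0,0],[0,0,0],[0,0,0],[0,0,0]], jaw=[0.9,0.9,0.9,0.9,0.9])

```text
time: 22.95
ee_pos: [597.6, -95.0, 338.0]
tcp_rot: [-0.006, 0.998, 0.066, 0.001]
contact_force: [-0.6, -0.2, 0.2]
width: 81.0
```

```bash
python3 - <<'E'
from h import *
print(ctrl.state()['contact_force'],ctrl.job_done())
E
```

```text
the job is handed in; nothing more can be done
[-0.55376056 -0.1678282   0.19899431] None
```

I handed the job in at about 23 s with all three parts done as far as my checks show; no verdict is reported.

- **Empty hook folded out:** I pinched the upturned end and swung it out until I felt the stop. The force rose from a steady 7.6 N to 13.4 N while the end barely moved.
- **Brush moved:** I lifted it 26 mm, drew it over the first hook's end, threaded it onto the second hook and let go. The lowering force peaked at about 5 N.
- **First hook folded home:** I swung it most of the way and finished with a push from closed fingers. The force rose from about 6 N to 13 N at the stop.

**Last checks:**
- The brush hangs upright on the open hook, at (488.6, -160.2) mm. I had worked out the seat at about (488.5, -160).
- The first hook measures 188.1° folded against 97.8° open, so it turned about 90°.
- The open hook's end is still where I left it, within about 1.5 mm.
- The robot touches nothing. The soap bottle, mug and bowl were never approached, but I did not measure their positions again at the end.

**Disagreements:** The open hook stands about 3° past square to the wall, inside the stated 4° tolerance. While I swung it out, the end ran about 3–4 mm wide of my computed arc. I put that down to the end slipping in the pads, and there was only a modest sideways load, up to about 12 N.

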